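# Ready the resin table: complete the cups, open both child-resistant bottles

### The arm

A 7-joint arm with a two-finger parallel gripper is mounted at the origin on the work surface. World frame = base frame: x ahead of the robot, y to its left, z up, the work surface at z = 0. Lengths are in m, angles in rad, forces in N, time in s.
With the tool pointing down it reaches from about 0.425 to 0.95 m from the base axis. Payload 16.7 kg.
Tool frame: the origin (TCP) lies midway between the tips of the shut fingers; the grasp point (between the pads) lies 19 mm behind it (r.hold_point_z is the distance from the TCP to the grasp point, in m); z points along the fingers, y is the line along which they close (so a half turn about z gives the same grasp; the last joint's range is limited). The gripper opens to 94 mm and grips with 3 to 60 N. Pads are 16 mm wide; open, the fingers measure 119 mm over their backs; the gripper's body (75 mm by 177 mm) begins 78 mm behind the grasp point.
Start: joints at [1.087, 0.426, 0.074, 1.606, -0.034, 1.111, -0.067], TCP at [0.222, -0.637, 0.205] pointing down, gripper open.
Joint ranges: [-2.85, 2.85], [-0.5, 2.14], [-1.23, 1.37], [0.21, 2.46], [-1.02, 4.16], [0.16, 2.05], [-2.73, 2.73]. Speed limits (rad/s): [1.89, 1.89, 2.39, 2.39, 3.01, 3.01, 3.01].

### API

Orientations are given as a unit quaternion [x, y, z, w].
In Python, from station import r gives the robot as it stands.
- The arm moves only by the shell command python3 -m pendant 'ROWS'. ROWS is JSON, a list of rows, each a list of 7 numbers: the shift along the tool's x, y, z scaled (see below), then the turn, a rotation vector about the tool's x, y, z scaled (see below), then the closure, from 0 (fully open) to 1 (shut). A call has 1 to 20 rows; each row shifts and turns the commanded pose from where the row before left it, along the tool's axes as they then stand; what a row does not reach is not made up. The controller multiplies each number of a shift by 40 mm and each number of a turn by 0.15 rad. A row lasts 1/8 s, in which the tool goes at most 62.5 mm and 10.7 degrees, less where a joint would pass 70% of its speed; a pose out of reach is approached as far as the arm can. A call with a number of a shift or a turn outside -1 to 1 is refused whole. A call with a gripper value outside its range is refused whole. The fingers move at their own pace and stop on an object; the grip force is fixed at half the most. Time passes only in rows, so rows that do not move let the fingers close. It gives the time, the measured TCP pose, the force, the opening and the grip force at its end, in the units of the state.
- r.get_obs(): the state, without advancing time (a new reading comes with each control period).
- r.capture(name): name is "scene" or "top" or "wrist"; returns the picture (384x512x3 uint8, blue, green, red); there is no depth.
- r.calibration(name): a dict with "vertical_fov" (degrees; the focal length in pixels is half the picture's height over the tangent of half this angle, whatever the lens; pixels are square), "cx", "cy" (the principal point, pixels), "origin" and "attitude" of the camera in the world. Camera axes: x right, y down, z forward; pixel columns grow to the right and rows downward; lengths in m; the calibration is good to about 2 mm. A picture is of the moment at which its call begins: read the wrist's pose just before it. calibration takes no time and is no camera call; for the wrist camera it gives the pose at the moment of the call.
- r.finish_job(): hands the job in; it is judged then, once.
The state is a dict: "t": time; "joint_pos": joint angles; "dq": joint speeds; "joint_torque": joint torques, N m; "tool_pos": TCP position; "orientation": TCP orientation; "contact_force": force on the tool from outside, world axes, zero at the start; "torque": the same for the moment, N m; "opening": opening from 0.0 (shut) to 1.0 (fully open); "grip_force": force on a finger pad.
Only numpy, scipy, OpenCV 4.12 (cv2) and the standard library are available. Lean on these libraries where they do the work, as an engineer would, in place of code of your own. Each camera call takes 0.05 s, during which the arm holds its last target. There are 200 camera calls.

### The job

Get the resin table ready for pouring. First stand spare mixing cups in the empty pockets of the rack until all six pockets hold a cup, leaving the cups that are already there alone; only then open both bottles, pressing each child-resistant cap down while turning it anticlockwise, and leave both caps lying right way up (grip upwards) in the shallow metal tray. Do not disturb the paint brush that lies on the table.

Things in the scene. Friction and masses are not known exactly. Their poses are not given: they have to be found in the camera images.
- rack: Plywood cup rack, 190 x 282 mm, 26 mm high, screwed to the table. Origin: centre of its underside. It has 6 square open pockets, 60 x 60 mm, in 2 rows of 3 along its own y, 92 mm apart centre to centre in both directions; pocket floors lie 6 mm above the table, so pockets are 20 mm deep.
- tray: Shallow open aluminium tray, 210 mm (its x) by 115 mm (its y), fixed, rim 12 mm high, walls and floor 5 mm thick. Origin: centre of its underside, on the table.
- pocket1 (a point): Rack pocket: the point where the centre of a cup lies when it stands on the floor of this pocket (35 mm above the pocket floor, 41 mm above the table). Axes parallel to the rack's.
- pocket2 (a point): Rack pocket: the point where the centre of a cup lies when it stands on the floor of this pocket (35 mm above the pocket floor, 41 mm above the table). Axes parallel to the rack's.
- pocket3 (a point): Rack pocket: the point where the centre of a cup lies when it stands on the floor of this pocket (35 mm above the pocket floor, 41 mm above the table). Axes parallel to the rack's.
- pocket4 (a point): Rack pocket: the point where the centre of a cup lies when it stands on the floor of this pocket (35 mm above the pocket floor, 41 mm above the table). Axes parallel to the rack's.
- pocket5 (a point): Rack pocket: the point where the centre of a cup lies when it stands on the floor of this pocket (35 mm above the pocket floor, 41 mm above the table). Axes parallel to the rack's.
- pocket6 (a point): Rack pocket: the point where the centre of a cup lies when it stands on the floor of this pocket (35 mm above the pocket floor, 41 mm above the table). Axes parallel to the rack's.
- cup1_mid (a point): One of the cups that may be standing in the rack at the start (in pocket 1); some of these are absent (None), which leaves the pocket empty. White plastic mixing cup, open at the top, 52 mm outside diameter, 70 mm tall, wall 3 mm, 60 g. The point is its centre, half-way up (35 mm above its base); z along its axis, up.
- cup2_mid (a point): One of the cups that may be standing in the rack at the start (in pocket 2); some of these are absent (None), which leaves the pocket empty. White plastic mixing cup, open at the top, 52 mm outside diameter, 70 mm tall, wall 3 mm, 60 g. The point is its centre, half-way up (35 mm above its base); z along its axis, up.
- cup3_mid (a point): One of the cups that may be standing in the rack at the start (in pocket 3); some of these are absent (None), which leaves the pocket empty. White plastic mixing cup, open at the top, 52 mm outside diameter, 70 mm tall, wall 3 mm, 60 g. The point is its centre, half-way up (35 mm above its base); z along its axis, up.
- cup4_mid (a point): One of the cups that may be standing in the rack at the start (in pocket 4); some of these are absent (None), which leaves the pocket empty. White plastic mixing cup, open at the top, 52 mm outside diameter, 70 mm tall, wall 3 mm, 60 g. The point is its centre, half-way up (35 mm above its base); z along its axis, up.
- cup5_mid (a point): One of the cups that may be standing in the rack at the start (in pocket 5); some of these are absent (None), which leaves the pocket empty. White plastic mixing cup, open at the top, 52 mm outside diameter, 70 mm tall, wall 3 mm, 60 g. The point is its centre, half-way up (35 mm above its base); z along its axis, up.
- cup6_mid (a point): One of the cups that may be standing in the rack at the start (in pocket 6); some of these are absent (None), which leaves the pocket empty. White plastic mixing cup, open at the top, 52 mm outside diameter, 70 mm tall, wall 3 mm, 60 g. The point is its centre, half-way up (35 mm above its base); z along its axis, up.
- cup7_mid (a point): A spare cup, standing upright on the table beside the rack at the start; there are always five spares. White plastic mixing cup, open at the top, 52 mm outside diameter, 70 mm tall, wall 3 mm, 60 g. The point is its centre, half-way up (35 mm above its base); z along its axis, up.
- cup8_mid (a point): A spare cup, standing upright on the table beside the rack at the start; there are always five spares. White plastic mixing cup, open at the top, 52 mm outside diameter, 70 mm tall, wall 3 mm, 60 g. The point is its centre, half-way up (35 mm above its base); z along its axis, up.
- cup9_mid (a point): A spare cup, standing upright on the table beside the rack at the start; there are always five spares. White plastic mixing cup, open at the top, 52 mm outside diameter, 70 mm tall, wall 3 mm, 60 g. The point is its centre, half-way up (35 mm above its base); z along its axis, up.
- cup10_mid (a point): A spare cup, standing upright on the table beside the rack at the start; there are always five spares. White plastic mixing cup, open at the top, 52 mm outside diameter, 70 mm tall, wall 3 mm, 60 g. The point is its centre, half-way up (35 mm above its base); z along its axis, up.
- cup11_mid (a point): A spare cup, standing upright on the table beside the rack at the start; there are always five spares. White plastic mixing cup, open at the top, 52 mm outside diameter, 70 mm tall, wall 3 mm, 60 g. The point is its centre, half-way up (35 mm above its base); z along its axis, up.
- bottle_tall_seat (a point): Tall grey bottle, 72 mm across, clamped fast, neck foot 95 mm up. Point: centre of the locked cap. To open: press the cap down against a spring (6 N at first, 13 N at the 9 mm stop) by 7 to 8 mm (at least 5) and, so pressed, turn it anticlockwise from above by about 76 degrees (66 to the stop at 87). Then it lifts off; raise it 40 mm to clear the neck. Unpressed it turns only a few degrees. Locked, cap and bottle x axes agree.
- cap_tall_mid (a point): White child-resistant cap, loose, of the tall bottle, 62 mm tall, 70 g: a 62 mm skirt with a flat top ledge and, above it, a ribbed round grip of 44 mm diameter, 30 mm high. Point: on its axis, 30 mm above its lower edge; the ledge is 2 mm and the top of the grip 32 mm above the point. z up along the axis.
- bottle_short_seat (a point): Short grey bottle, 72 mm across, clamped fast, neck foot 60 mm up. Point: centre of the locked cap. To open: press the cap down against a spring (6 N at first, 13 N at the 9 mm stop) by 7 to 8 mm (at least 5) and, so pressed, turn it anticlockwise from above by about 76 degrees (66 to the stop at 87). Then it lifts off; raise it 40 mm to clear the neck. Unpressed it turns only a few degrees. Locked, cap and bottle x axes agree.
- cap_short_mid (a point): White child-resistant cap, loose, of the short bottle, 62 mm tall, 70 g: a 62 mm skirt with a flat top ledge and, above it, a ribbed round grip of 44 mm diameter, 30 mm high. Point: on its axis, 30 mm above its lower edge; the ledge is 2 mm and the top of the grip 32 mm above the point. z up along the axis.
- brush: Loose paint brush lying on the table near the robot, handle to its -x. Leave it alone.
Things that resemble listed ones, but are neither listed nor needed, are in the scene too. What is shaped like the part that bears cap_short_mid but purple or yellow is not meant. Leave any black look-alike of the part that bears cup2_mid alone.

How it is judged:
By the outcome, as a careful person would: the job done as asked, in the order asked, and still so for the second after the job is handed in, with the robot touching nothing.
Of cup1, cup2, cup3, cup4, cup5, cup6 only 1 to 3 are there at a start; the rules pass over those that are not, and their reading is None.
At some moment in a run one of cup7, cup8, cup9, cup10, cup11 may be knocked a few centimetres aside while the robot is not near it.
It also fails if it takes over 210 s, if anything falls off the work surface, if the arm or the gripper's body presses on something with over 40 N, if the wrist force passes 120 N, or if a joint passes its speed limit or range.

## Working session

There is one attempt and no reset: what is moved stays moved. The work goes in short steps, Python scripts to look and compute and a shell command to move; the robot and the scene stay as the last step left them, time stands still between calls to the robot, and variables do not carry over. Pictures are saved under pics/ and viewed, at most 14 in all, crops included, and the job is handed in when it is done.

```bash
ls; mkdir -p pics; python3 - <<'E'
from station import r
import cv2
for n in ("scene","top"):
    im=r.capture(n); cv2.imwrite(f"pics/{n}0.png",cv2.resize(im,(800,600),interpolation=cv2.INTER_CUBIC)); cv2.imwrite(f"raw_{n}.png",im)
    print(n,r.calibration(n))
print(r.calibration("wrist"));print(r.get_obs())
E
```

```text
pics
scene {'vertical_fov': 42.84146101873503, 'cx': 254.59222713294105, 'cy': 180.45106498408583, 'origin': array([1.3114828 , 0.95778401, 0.95106126]), 'attitude': array([ 0.29045551,  0.83475828, -0.43875592, -0.16219571])}
top {'vertical_fov': 56.22144165895658, 'cx': 251.18107213569544, 'cy': 195.34323740733683, 'origin': array([0.47314623, 0.04463025, 1.0751884 ]), 'attitude': array([-0.70029783,  0.7134718 , -0.02087252,  0.01026079])}
{'vertical_fov': 65.39990836311803, 'cx': 254.62348371614755, 'cy': 185.70099503397694, 'origin': array([ 0.28505448, -0.61532872,  0.38282037]), 'attitude': array([ 0.80931926, -0.57508942, -0.07014764,  0.09671503])}
{'t': 0.1, 'joint_pos': array([ 1.08646933,  0.42665787,  0.07388736,  1.60650796, -0.03408155,
        1.1107933 , -0.06708733]), 'dq': array([-9.79043450e-05, -1.12022578e-03,  8.05091564e-04, -1.48411178e-03,
        1.37828102e-03, -1.15276294e-05, -3.13451609e-04]), 'joint_torque': array([ 6.80004814e-03, -9.37478685e+01,  3.67644601e+00, -4.55048811e+01,
       -4.86310269e-02,  1.67899230e-02,  1.51213844e-04]), 'tool_pos': array([ 0.22163521, -0.63718009,  0.20486987]), 'orientation': array([ 9.86022323e-01,  1.66612345e-01, -1.44498622e-04, -5.34092111e-04]), 'contact_force': array([0.6154002 , 0.05402496, 0.0736839 ]), 'torque': array([ 0.05139209, -0.00046963, -0.038854  ]), 'grip_force': 0.0, 'opening': 0.9993372653554861}
```

View pics/top0.png

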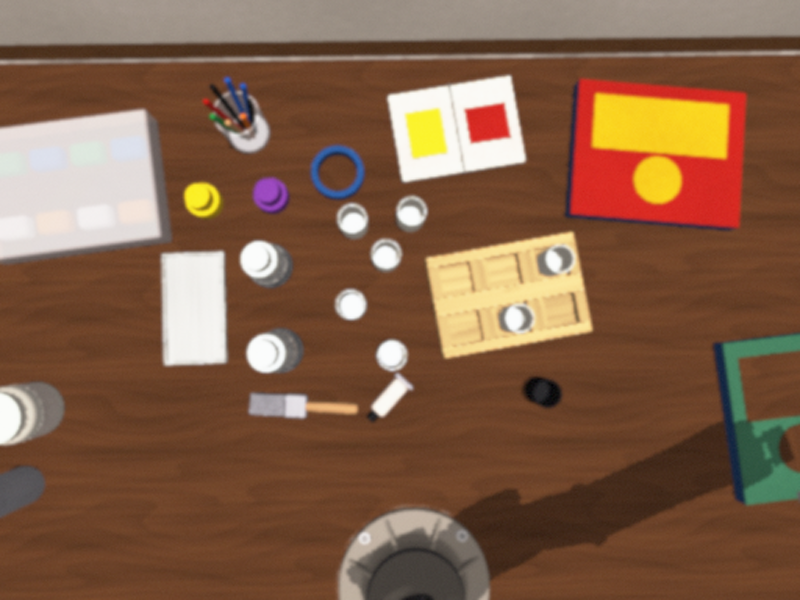

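View pics/scene0.png

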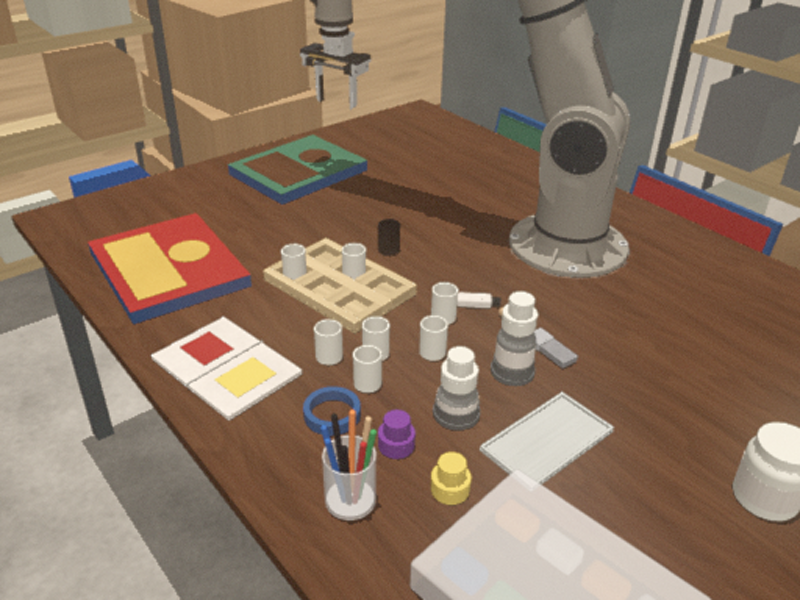

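The top view shows the rack at (427–591, 234–357) with cups at (557,258) and (515,318), so four pockets are empty. The five white spares are at (352,218), (410,212), (386,254), (350,304) and (391,354). The black look-alike is at (542,391), the purple and yellow caps at (270,194) and (202,199), the tray at (194,308), the bottles at (262,258) and (267,352), and the brush at (300,405). In the scene view the bottle nearer the robot (520,300) is the tall one.

```bash
cat > h.py <<'E'
import numpy as np, cv2
from scipy.spatial.transform import Rotation as R
def ray(c,u,v):
    f=192/np.tan(np.radians(c["vertical_fov"]/2))
    d=R.from_quat(c["attitude"]).apply([(u-c["cx"])/f,(v-c["cy"])/f,1.]); return np.array(c["origin"]),d
def at(c,u,v,z):
    o,d=ray(c,u,v); return o+d*(z-o[2])/d[2]
def proj(c,p):
    f=192/np.tan(np.radians(c["vertical_fov"]/2))
    q=R.from_quat(c["attitude"]).inv().apply(np.asarray(p)-c["origin"]); return f*q[0]/q[2]+c["cx"],f*q[1]/q[2]+c["cy"]
def tri(c1,p1,c2,p2):
    o1,d1=ray(c1,*p1);o2,d2=ray(c2,*p2)
    s=np.linalg.lstsq(np.c_[d1,-d2],o2-o1,rcond=None)[0]
    a,b=o1+d1*s[0],o2+d2*s[1]; return (a+b)/2,np.linalg.norm(a-b)
E
python3 - <<'E'
from h import *
im=cv2.imread("raw_top.png")
c=cv2.resize(im[120:240,95:255],None,fx=5,fy=5,interpolation=cv2.INTER_CUBIC);cv2.imwrite("pics/cropA.png",c)
from station import r
T=r.calibration("top");S=r.calibration("scene")
k=lambda u,v:((u+.5)/1.5625-.5,(v+.5)/1.5625-.5)
cs=[at(T,*k(*p),.026)[:2] for p in [(427,257),(573,234),(591,332),(445,357)]]
print("rack",np.round(cs,3),np.mean(cs,0),[np.linalg.norm(cs[i]-cs[(i+1)%4]).round(3) for i in range(4)])
cs=[at(T,*k(*p),.012)[:2] for p in [(161,253),(223,250),(227,362),(165,365)]]
print("tray",np.round(cs,3),np.mean(cs,0),[np.linalg.norm(cs[i]-cs[(i+1)%4]).round(3) for i in range(4)])
for p in [(352,214),(411,208),(386,250),(350,301),(391,353),(557,256),(515,317)]: print("cup",np.round(at(T,*k(*p),.07),3))
print("tall",tri(T,k(262,353),S,k(522,300)));print("short",tri(T,k(258,259),S,k(460,354)))
E
```

```text
rack [[ 0.609 -0.038]
 [ 0.648 -0.315]
 [ 0.463 -0.343]
 [ 0.421 -0.067]] [ 0.53537189 -0.19051389] [np.float64(0.28), np.float64(0.188), np.float64(0.278), np.float64(0.19)]
tray [[0.627 0.465]
 [0.631 0.348]
 [0.419 0.342]
 [0.416 0.457]] [0.52340267 0.40291428] [np.float64(0.117), np.float64(0.212), np.float64(0.116), np.float64(0.211)]
cup [0.684 0.099 0.07 ]
cup [ 0.693 -0.007  0.07 ]
cup [0.617 0.039 0.07 ]
cup [0.527 0.106 0.07 ]
cup [0.433 0.034 0.07 ]
cup [ 0.601 -0.269  0.07 ]
cup [ 0.493 -0.19   0.07 ]
tall (array([0.43949599, 0.24341407, 0.16588265]), np.float64(0.002628547344987649))
short (array([0.59670682, 0.25606721, 0.13020296]), np.float64(0.0014264649290738228))
```

View pics/cropA.png

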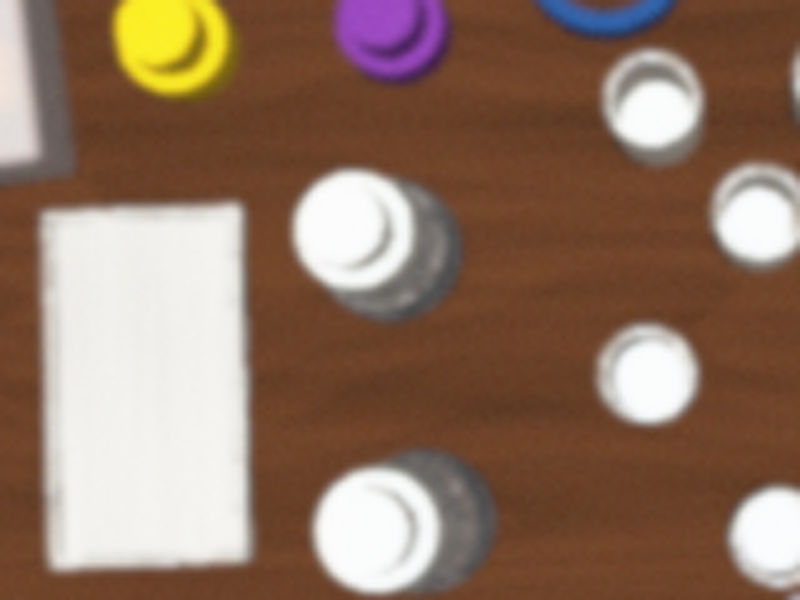

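```bash
cat >> h.py <<'E'
from scipy.optimize import minimize
K=4
def hull(c,P):
    q=np.array([proj(c,p) for p in P]); q=(q+.5)*K-.5
    return cv2.convexHull(q.astype(np.float32))[:,0]
def fit(c,mask,P,x0,step):
    "fit (x,y[,yaw]) of body points P to the mask by overlap"
    big=cv2.resize(mask.astype(np.float32),None,fx=K,fy=K,interpolation=cv2.INTER_LINEAR)
    def cost(x):
        Q=np.c_[R.from_euler('z',x[2] if len(x)>2 else 0).apply(P)[:,:2]+x[:2],P[:,2]]
        m=np.zeros(big.shape,np.uint8); cv2.fillConvexPoly(m,np.round(hull(c,Q)*16).astype(np.int32),1,shift=4)
        return -(m*big).sum()/np.maximum(m,big).sum()
    x0=np.array(x0,float); S=np.vstack([x0]+[x0+np.eye(len(x0))[i]*step[i] for i in range(len(x0))])
    s=minimize(cost,x0,method='Nelder-Mead',options=dict(initial_simplex=S,xatol=1e-4,fatol=1e-4)); return s.x,-s.fun
def ring(rad,zs,n=40):
    a=np.linspace(0,2*np.pi,n); return np.vstack([np.c_[rad*np.cos(a),rad*np.sin(a),0*a+z] for z in zs])
def white(im):
    h=cv2.cvtColor(im,cv2.COLOR_BGR2HSV); return ((h[...,1]<75)&(h[...,2]>70)).astype(np.uint8)
def cups(c,im,roi=((.40,-.07),(.74,.16))):
    "white spare cups standing on the table"
    n,l,st,ce=cv2.connectedComponentsWithStats(white(im)); out=[]
    for i in range(1,n):
        p=at(c,*ce[i],.035)[:2]
        if 150<st[i,4]<900 and roi[0][0]<p[0]<roi[1][0] and roi[0][1]<p[1]<roi[1][1]:
            x,s=fit(c,l==i,ring(.026,(0,.07)),p,(.01,.01)); out.append((*x.round(4),round(s,3),int(st[i,4])))
    return out
E
python3 - <<'E'
from h import *
from station import r
T=r.calibration("top");im=cv2.imread("raw_top.png")
for c in cups(T,im): print(c)
h=cv2.cvtColor(im,cv2.COLOR_BGR2HSV)
# rack: wood-light or cups; ROI
m=((h[...,2]>135)).astype(np.uint8); 
n,l,st,ce=cv2.connectedComponentsWithStats(m[140:235,262:390])
i=1+np.argmax(st[1:,4]); M=np.zeros(im.shape[:2],np.uint8); M[140:235,262:390]=l==i
M=cv2.morphologyEx(M,cv2.MORPH_CLOSE,np.ones((15,15),np.uint8))
print(st[i]);P=np.array([[a*.095,b*.141,z] for a in(-1,1) for b in(-1,1) for z in(0,.026)])
x,s=fit(T,M,P,(.535,-.19,.14),(.01,.01,.05));print("rack",x,s)
R2=R.from_euler('z',x[2])
for a in(-1,1):
    for b in(-1,0,1): print(a,b,(R2.apply([a*.046,b*.092,0])[:2]+x[:2]).round(4))
print("tray",[at(T,95+u/5-.4,120+v/5-.4,.012)[:2].round(4) for u,v in[(40,210),(242,203),(252,563),(50,570)]])
q=lambda u,v,z:at(T,95+u/5-.4,120+v/5-.4,z)[:2].round(4)
print("tall",q(365,530,.167),q(377,529,.137),"short",q(343,229,.132),q(353,230,.102))
E
```

```text
(np.float64(0.6902), np.float64(-0.008), np.float64(0.896), 382)
(np.float64(0.6781), np.float64(0.1009), np.float64(0.882), 387)
(np.float64(0.6129), np.float64(0.04), np.float64(0.888), 350)
(np.float64(0.5218), np.float64(0.1059), np.float64(0.849), 348)
[  10    8  108   82 6415]
rack [ 0.53621573 -0.19111301  0.16465587] 0.9576613306999207
-1 -1 [ 0.5059 -0.2894]
-1 0 [ 0.4908 -0.1987]
-1 1 [ 0.4758 -0.1079]
1 -1 [ 0.5967 -0.2743]
1 0 [ 0.5816 -0.1836]
1 1 [ 0.5665 -0.0928]
tray [array([0.6277, 0.4655]), array([0.6299, 0.3466]), array([0.4173, 0.3419]), array([0.4155, 0.4598])]
tall [0.4408 0.242 ] [0.4402 0.2423] short [0.5975 0.2597] [0.6009 0.2612]
```

```bash
python3 - <<'E'
from h import *
from station import r
T=r.calibration("top");im=cv2.imread("raw_top.png")
x0,y0,w,hh=195,125,190,115;k=4
c=cv2.resize(im[y0:y0+hh,x0:x0+w],None,fx=k,fy=k,interpolation=cv2.INTER_CUBIC)
def line(P,col):
    q=np.array([proj(T,p) for p in P]);q=((q-[x0,y0]+.5)*k-.5).astype(int);cv2.polylines(c,[q.reshape(-1,1,2)],True,col,1)
ra=.153;R2=R.from_euler('z',ra);o=np.array([.5362,-.1911,0])
def sq(cx,cy,a,b,z): line([R2.apply([cx+i*a,cy+j*b,z])+o for i,j in((-1,-1),(-1,1),(1,1),(1,-1))],(255,0,0))
sq(0,0,.095,.141,.026)
for a in(-1,1):
    for b in(-1,0,1): sq(a*.046,b*.092,.03,.03,.026)
for x,y in[(.6902,-.008),(.6781,.1009),(.6129,.04),(.5218,.1059)]:
    for z in(0,.07): line(ring(.026,[z])+[x,y,0],(0,0,255))
cv2.imwrite("pics/ov.png",c)
E
```

```text
(no output)
```

View pics/ov.png

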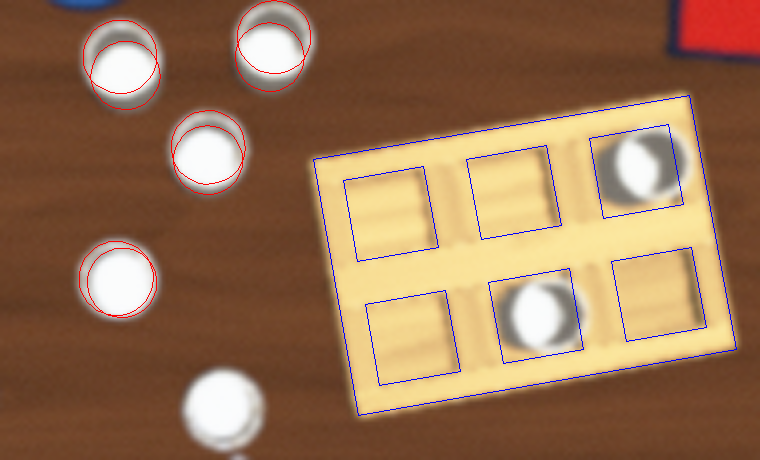

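The blue overlay matches the rack and pocket edges, and the red rims match the spares to about 1–2 mm. The pockets at crop (390,215), (514,193), (413,338) and (660,295) are empty.

```bash
cat >> h.py <<'E'
def go(x,y,z,yaw=None):
    "remaining shift in tool-axis units (40 mm) and the turn about tool z in 0.15 rad units"
    from station import r
    s=r.get_obs(); q=R.from_quat(s["orientation"]); d=q.inv().apply(np.array([x,y,z])-s["tool_pos"])/.04
    X=q.apply([1,0,0]); yw=np.arctan2(X[1],X[0])
    print("t",round(s["t"],2),"tcp",s["tool_pos"].round(4),"yaw",np.degrees(yw).round(2),"j7",s["joint_pos"][6].round(2),"units",d.round(3),"open",round(s["opening"],3),"tilt",np.degrees(np.arccos(-q.apply([0,0,1])[2])).round(2),"turn",None if yaw is None else round((yw-np.radians(yaw))/.15,2))
E
python3 -m pendant '[[0,0,0,0,0,0.744,0],[0,0,0,0,0,0.744,0],[0,0,0,0,0,0.744,0],[0.73,-0.98,0,0,0,0,0],[0.73,-0.98,0,0,0,0,0],[0.73,-0.98,0,0,0,0,0],[0.73,-0.98,0,0,0,0,0],[0.73,-0.98,0,0,0,0,0],[0.73,-0.98,0,0,0,0,0],[0.73,-0.98,0,0,0,0,0],[0.73,-0.98,0,0,0,0,0],[0.73,-0.98,0,0,0,0,0],[0.73,-0.98,0,0,0,0,0],[0.73,-0.98,0,0,0,0,0],[0.73,-0.98,0,0,0,0,0],[0.73,-0.98,0,0,0,0,0],[0.73,-0.98,0,0,0,0,0],[0.73,-0.98,0,0,0,0,0],[0.73,-0.98,0,0,0,0,0],[0,0,0,0,0,0,0]]'
python3 -c "
from h import *;go(.6902,-.008,.036,0)"
```

```text
t: 2.6
tool_pos: [0.69, -0.0057, 0.2044]
orientation: [1.0, 0.003, -0.0, -0.001]
contact_force: [-0.3, 0.5, -0.3]
opening: 1.001
grip_force: 0.0
t 2.6 tcp [ 0.69   -0.0057  0.2044] yaw 0.29 j7 -1.72 units [0.009 0.066 4.211] open 1.001 tilt 0.12 turn 0.03
```

```bash
cat >> h.py <<'E'
def see(names=("top","wrist")):
    from station import r
    for n in names:
        c=r.calibration(n); im=r.capture(n); cv2.imwrite(f"raw_{n}.png",im)
        lim=(150,900) if n=="top" else (800,30000)
        print(n); k,l,st,ce=cv2.connectedComponentsWithStats(white(im))
        for i in range(1,k):
            p=at(c,*ce[i],.035)[:2]
            if lim[0]<st[i,4]<lim[1] and .36<p[0]<.8 and -.07<p[1]<.2:
                x,s=fit(c,l==i,ring(.026,(0,.07)),p,(.01,.01)); print(x.round(4),round(s,3),st[i,4])
E
python3 - <<'E'
from h import *
see(); im=cv2.imread("raw_wrist.png");cv2.imwrite("pics/w1.png",im)
E
```

```text
top
[0.7528 0.0882] 0.314 268
[0.6781 0.1002] 0.877 391
[0.6122 0.0401] 0.884 354
[0.5218 0.1059] 0.849 348
[0.4288 0.0328] 0.4 714
wrist
[ 0.6871 -0.0073] 0.967 2049
[0.6752 0.1002] 0.595 4032
[0.6105 0.0404] 0.969 2270
[0.4876 0.1859] 0.461 1268
[0.5189 0.1058] 0.388 985
```

View pics/w1.png

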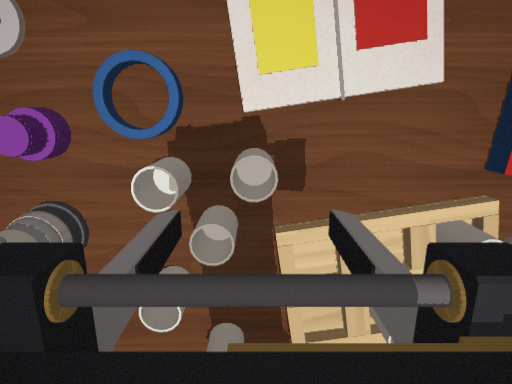

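The wrist view shows cup A at (253,175), between the open fingers and clear of its neighbours. The two cameras agree to about 3 mm.

```bash
python3 -m pendant '[[0,0.06,0.8,0,0,0,0],[0,0,0.9,0,0,0,0],[0,0,0.9,0,0,0,0],[0,0,0.9,0,0,0,0],[0,0,0.7,0,0,0,0],[0,0,0,0,0,0,0],[0,0,0,0,0,0,1],[0,0,0,0,0,0,1],[0,0,0,0,0,0,1],[0,0,0,0,0,0,1],[0,0,0,0,0,0,1],[0,0,0,0,0,0,1]]'
python3 -c "
from h import *;go(.5817,-.1841,.042,0)"
```

```text
t: 4.2
tool_pos: [0.6892, -0.0126, 0.0379]
orientation: [1.0, -0.0, 0.0, -0.0]
contact_force: [-0.4, 0.9, 5.8]
opening: 0.579
grip_force: 30.0
t 4.2 tcp [ 0.6892 -0.0126  0.0379] yaw -0.01 j7 -1.74 units [-2.687  4.287 -0.104] open 0.579 tilt 0.03 turn -0.0
```

```bash
python3 -m pendant '[[0,0,-0.9,0,0,0,1],[0,0,-0.9,0,0,0,1],[0,0,-0.9,0,0,0,1],[-0.5,0.8,0,0,0,0,1],[-0.5,0.8,0,0,0,0,1],[-0.5,0.8,0,0,0,0,1],[-0.5,0.8,0,0,0,0,1],[-0.5,0.8,0,0,0,0,1],[-0.19,0.17,0,0,0,0,1],[0,0,0,0,0,0,1],[0,0,0,0,0,0,1]]'
python3 - <<'E'
from h import *;go(.5817,-.1841,.0445,0)
from station import r
im=r.capture("wrist");cv2.imwrite("pics/w2.png",im);cv2.imwrite("raw_wrist.png",im)
E
```

```text
t: 5.58
tool_pos: [0.5821, -0.1782, 0.1455]
orientation: [1.0, 0.001, 0.0, -0.0]
contact_force: [0.5, 0.1, -0.2]
opening: 0.576
grip_force: 30.0
t 5.58 tcp [ 0.5821 -0.1782  0.1455] yaw 0.09 j7 -1.43 units [-0.01   0.15   2.524] open 0.576 tilt 0.03 turn 0.01
```

View pics/w2.png

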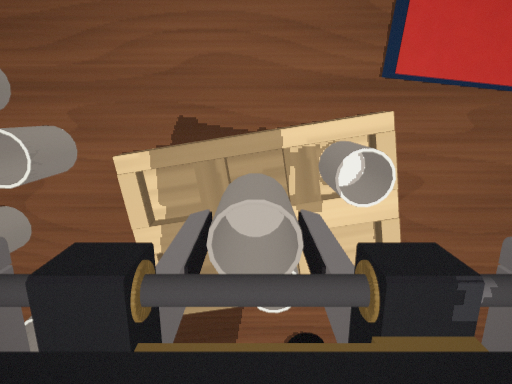

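The wrist view shows the cup held at (256,235), upright, over the rear-middle pocket, with the rack cup at (363,175).

```bash
python3 -m pendant '[[0,0.15,0.6,0,0,0,1],[0,0,0.7,0,0,0,1],[0,0,0,0,0,0,1]]'
python3 - <<'E'
from h import *;go(.5817,-.1841,.0445,0)
from station import r
im=r.capture("wrist");cv2.imwrite("pics/w3.png",im);c=r.calibration("wrist")
# rim of held cup and its projection if centred under TCP
s=r.get_obs();print("tcp px",proj(c,[*s["tool_pos"][:2],s["tool_pos"][2]+.032]))
E
```

```text
t: 6.0
tool_pos: [0.5806, -0.1843, 0.0917]
orientation: [1.0, 0.001, -0.002, -0.001]
contact_force: [0.0, -0.5, -0.5]
opening: 0.577
grip_force: 30.0
t 6.0 tcp [ 0.5806 -0.1843  0.0917] yaw 0.07 j7 -1.43 units [ 0.032 -0.003  1.18 ] open 0.577 tilt 0.2 turn 0.01
tcp px (np.float64(254.15835275539752), np.float64(243.6946375481374))
```

View pics/w3.png

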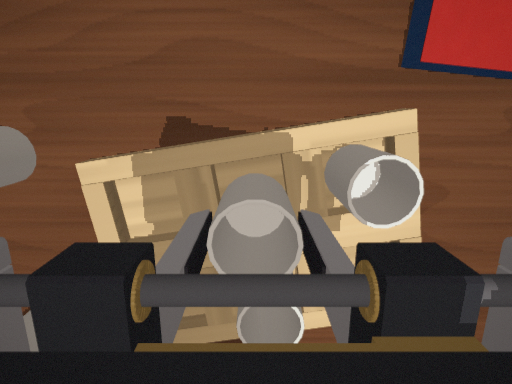

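The rim centre at (255,245) matches the projected TCP (254,244), so the cup is centred over the pocket.

```bash
python3 -m pendant '[[0.02,0,0.6,0,0,0,1],[0,0,0.4,0,0,0,1],[0,0,0.17,0,0,0,1],[0,0,0,0,0,0,1]]'
python3 -c "
from h import *;go(.5817,-.1841,.0445,0)"
```

```text
t: 6.55
tool_pos: [0.5833, -0.1842, 0.0476]
orientation: [1.0, 0.001, 0.001, -0.0]
contact_force: [-0.1, 6.0, -1.1]
opening: 0.566
grip_force: 29.6
t 6.55 tcp [ 0.5833 -0.1842  0.0476] yaw 0.06 j7 -1.45 units [-0.041 -0.003  0.078] open 0.566 tilt 0.1 turn 0.01
```

```bash
python3 -m pendant '[[-0.03,-0.05,0.08,0,0,0,1],[0,0,0,0,0,0,1],[0,0,0,0,0,0,0.3],[0,0,0,0,0,0,0.3],[0,0,0,0,0,0,0.3],[0,0,0,0,0,0,0.3]]'
python3 -c "
from h import *;go(.5817,-.1841,.0445,0)"
```

```text
t: 7.3
tool_pos: [0.5809, -0.1836, 0.0435]
orientation: [1.0, -0.0, -0.0, -0.0]
contact_force: [0.5, -0.0, -0.5]
opening: 0.697
grip_force: 0.0
t 7.3 tcp [ 0.5809 -0.1836  0.0435] yaw -0.01 j7 -1.45 units [ 0.02   0.013 -0.026] open 0.697 tilt 0.01 turn -0.0
```

```bash
python3 -m pendant '[[0,0,-1,0,0,0,0.3],[0,0,-1,0,0,0,0.3],[0,0,-1,0,0,0,0],[0.13,-0.93,0,0,0,0,0],[0.13,-0.93,0,0,0,0,0],[0.13,-0.93,0,0,0,0,0],[0.13,-0.93,0,0,0,0,0],[0.13,-0.93,0,0,0,0,0],[0.13,-0.93,0,0,0,0,0],[0,0,0,0,0,0,0]]'
python3 -c "
from h import *;go(.6122,.0401,.037,0);see()"
```

```text
t: 8.55
tool_pos: [0.6122, 0.0432, 0.1635]
orientation: [1.0, 0.002, -0.0, -0.001]
contact_force: [0.5, -0.1, 0.4]
opening: 1.0
grip_force: 0.0
t 8.55 tcp [0.6122 0.0432 0.1635] yaw 0.25 j7 -1.82 units [0.    0.081 3.162] open 1.0 tilt 0.07 turn 0.03
top
wrist
[ 0.7724 -0.0181] 0.423 4330
[0.6752 0.1001] 0.971 3038
[0.6105 0.0405] 0.97 2678
[0.5403 0.1664] 0.41 1596
[0.5244 0.1048] 0.697 2179
[0.4575 0.034 ] 0.174 14462
```

```bash
python3 -m pendant '[[0,0,0.9,0,0,0,0],[0,0,0.9,0,0,0,0],[0,0,0.9,0,0,0,0],[0,0,0.46,0,0,0,0],[0,0,0,0,0,0,0],[0,0,0,0,0,0,1],[0,0,0,0,0,0,1],[0,0,0,0,0,0,1],[0,0,0,0,0,0,1],[0,0,0,0,0,0,1]]'
python3 -m pendant '[[0,0,-0.9,0,0,0,1],[0,0,-0.9,0,0,0,1],[0,0,-0.7,0,0,0,1],[-0.28,0.83,0,0,0,0,1],[-0.28,0.83,0,0,0,0,1],[-0.28,0.83,0,0,0,0,1],[-0.28,0.83,0,0,0,0,1],[0,0,0,0,0,0,1],[0,0,0,0,0,0,1],[0,0,0,0,0,0,1]]'
python3 -c "
from h import *;go(.5677,-.0932,.044,0)"
```

```text
t: 9.9
tool_pos: [0.6124, 0.0397, 0.0374]
orientation: [1.0, -0.0, 0.0, -0.0]
contact_force: [-0.7, 0.4, 4.1]
opening: 0.578
grip_force: 30.0
t: 11.15
tool_pos: [0.5677, -0.0919, 0.1371]
orientation: [1.0, 0.001, 0.0, -0.0]
contact_force: [0.5, 0.4, -0.8]
opening: 0.577
grip_force: 30.0
t 11.15 tcp [ 0.5677 -0.0919  0.1371] yaw 0.08 j7 -1.59 units [-1.000e-03  3.300e-02  2.326e+00] open 0.577 tilt 0.03 turn 0.01
```

```bash
python3 -m pendant '[[0,0.02,0.7,0,0,0,1],[0,0,0.7,0,0,0,1],[0,0,0.5,0,0,0,1],[0,0,0.3,0,0,0,1],[0,0,0.12,0,0,0,1],[0,0,0,0,0,0,1],[0,0,0,0,0,0,1]]'
python3 -c "
from h import *;go(.5677,-.0932,.0435,0)"
```

```text
t: 12.02
tool_pos: [0.5674, -0.0931, 0.0447]
orientation: [1.0, 0.0, 0.0, -0.0]
contact_force: [-1.2, 4.7, -3.4]
opening: 0.579
grip_force: 30.0
t 12.03 tcp [ 0.5674 -0.0931  0.0447] yaw 0.03 j7 -1.62 units [0.007 0.004 0.03 ] open 0.579 tilt 0.04 turn 0.0
```

```bash
python3 -m pendant '[[0,0,0.02,0,0,0,0.3],[0,0,0,0,0,0,0.3],[0,0,0,0,0,0,0.3],[0,0,0,0,0,0,0.3],[0,0,-1,0,0,0,0.3],[0,0,-1,0,0,0,0.3],[0,0,-1,0,0,0,0],[0.55,-0.97,0,0,0,0,0],[0.55,-0.97,0,0,0,0,0],[0.55,-0.97,0,0,0,0,0],[0.55,-0.97,0,0,0,0,0],[0.55,-0.97,0,0,0,0,0],[0,0,0,0,0,0,0],[0,0,0,0,0,0,0]]'
python3 -c "
from h import *;go(.6781,.1005,.037,0);see()"
```

```text
t: 13.78
tool_pos: [0.6772, 0.0995, 0.1632]
orientation: [1.0, -0.0, -0.0, 0.0]
contact_force: [-0.2, -1.0, -0.0]
opening: 0.998
grip_force: 0.0
t 13.78 tcp [0.6772 0.0995 0.1632] yaw -0.01 j7 -1.91 units [ 0.025 -0.026  3.155] open 0.998 tilt 0.04 turn -0.0
top
wrist
[ 0.7969 -0.0905] 0.437 11101
[0.6756 0.1004] 0.971 2681
[ 0.6031 -0.0448] 0.498 2224
[0.5209 0.1058] 0.541 1698
```

```bash
python3 -m pendant '[[0.02,-0.02,0.9,0,0,0,0],[0,0,0.9,0,0,0,0],[0,0,0.9,0,0,0,0],[0,0,0.46,0,0,0,0],[0,0,0,0,0,0,0],[0,0,0,0,0,0,1],[0,0,0,0,0,0,1],[0,0,0,0,0,0,1],[0,0,0,0,0,0,1],[0,0,0,0,0,0,1]]'
python3 -m pendant '[[0,0,-0.9,0,0,0,1],[0,0,-0.9,0,0,0,1],[0,0,-0.9,0,0,0,1],[-0.84,0.865,0,0,0,0,1],[-0.84,0.865,0,0,0,0,1],[-0.84,0.865,0,0,0,0,1],[-0.84,0.865,0,0,0,0,1],[-0.84,0.865,0,0,0,0,1],[-0.84,0.865,0,0,0,0,1],[0,0,0,0,0,0,1],[0,0,0,0,0,0,1],[0,0,0,0,0,0,1]]'
python3 -c "
from h import *;go(.4767,-.1072,.044,0)"
```

```text
t: 15.12
tool_pos: [0.6784, 0.101, 0.0374]
orientation: [1.0, -0.0, 0.0, -0.0]
contact_force: [0.1, 0.0, 3.1]
opening: 0.563
grip_force: 29.6
t: 16.62
tool_pos: [0.4773, -0.1058, 0.1451]
orientation: [1.0, 0.001, 0.0, -0.0]
contact_force: [0.3, -0.6, -0.6]
opening: 0.564
grip_force: 29.6
t 16.62 tcp [ 0.4773 -0.1058  0.1451] yaw 0.08 j7 -1.53 units [-0.015  0.035  2.527] open 0.564 tilt 0.02 turn 0.01
```

```bash
python3 -m pendant '[[-0.01,0.02,0.8,0,0,0,1],[0,0,0.7,0,0,0,1],[0,0,0.5,0,0,0,1],[0,0,0.4,0,0,0,1],[0,0,0.12,0,0,0,1],[0,0,0,0,0,0,1],[0,0,0,0,0,0,1]]'
python3 -c "
from h import *;go(.4767,-.1072,.0435,0)"
```

```text
t: 17.5
tool_pos: [0.4766, -0.1075, 0.0449]
orientation: [1.0, -0.0, 0.0, 0.0]
contact_force: [-0.3, 0.3, -0.4]
opening: 0.562
grip_force: 29.6
t 17.5 tcp [ 0.4766 -0.1075  0.0449] yaw -0.0 j7 -1.58 units [ 0.004 -0.009  0.034] open 0.562 tilt 0.04 turn -0.0
```

```bash
python3 -m pendant '[[0,0,0.03,0,0,0,0.3],[0,0,0,0,0,0,0.3],[0,0,0,0,0,0,0.3],[0,0,0,0,0,0,0.3],[0,0,-1,0,0,0,0.3],[0,0,-1,0,0,0,0.3],[0,0,-1,0,0,0,0],[0.19,-0.89,0,0,0,0,0],[0.19,-0.89,0,0,0,0,0],[0.19,-0.89,0,0,0,0,0],[0.19,-0.89,0,0,0,0,0],[0.19,-0.89,0,0,0,0,0],[0.19,-0.89,0,0,0,0,0],[0,0,0,0,0,0,0],[0,0,0,0,0,0,0]]'
python3 -c "
from h import *;go(.5218,.1059,.037,0);see();im=cv2.imread('raw_wrist.png');cv2.imwrite('pics/w4.png',im)"
```

```text
t: 19.38
tool_pos: [0.5216, 0.1055, 0.1629]
orientation: [1.0, -0.0, -0.0, 0.0]
contact_force: [-0.5, -1.4, -0.0]
opening: 1.0
grip_force: 0.0
t 19.38 tcp [0.5216 0.1055 0.1629] yaw -0.01 j7 -1.99 units [ 0.006 -0.012  3.149] open 1.0 tilt 0.03 turn -0.0
top
wrist
[0.5209 0.1059] 0.971 2686
[ 0.4514 -0.0189] 0.408 1596
[0.433  0.0355] 0.636 2003
[0.3655 0.2506] 0.185 14194
```

View pics/w4.png

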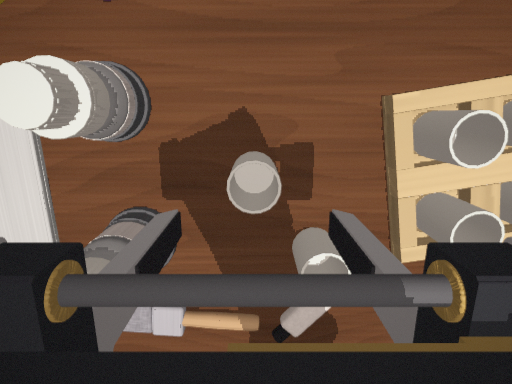

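The wrist view shows the spare at (254,183) centred between the fingers, with the bottles well to the left and the two filled left pockets on the right.

```bash
python3 -m pendant '[[0,0,0.9,0,0,0,0],[0,0,0.9,0,0,0,0],[0,0,0.9,0,0,0,0],[0,0,0.44,0,0,0,0],[0,0,0,0,0,0,0],[0,0,0,0,0,0,1],[0,0,0,0,0,0,1],[0,0,0,0,0,0,1],[0,0,0,0,0,0,1],[0,0,0,0,0,0,1]]'
python3 -m pendant '[[0,0,-0.9,0,0,0,1],[0,0,-0.9,0,0,0,1],[0,0,-0.9,0,0,0,1],[-0.043,0.987,0,0,0,0,1],[-0.043,0.987,0,0,0,0,1],[-0.043,0.987,0,0,0,0,1],[-0.043,0.987,0,0,0,0,1],[-0.043,0.987,0,0,0,0,1],[-0.043,0.987,0,0,0,0,1],[-0.043,0.987,0,0,0,0,1],[-0.043,0.987,0,0,0,0,1],[-0.043,0.987,0,0,0,0,1],[-0.043,0.987,0,0,0,0,1],[0,0,0,0,0,0,1],[0,0,0,0,0,0,1],[0,0,0,0,0,0,1]]'
python3 -c "
from h import *;go(.5047,-.2890,.044,0)"
```

```text
t: 20.72
tool_pos: [0.522, 0.1061, 0.0378]
orientation: [1.0, -0.0, 0.0, -0.0]
contact_force: [-0.7, -0.6, 4.9]
opening: 0.584
grip_force: 30.0
t: 22.72
tool_pos: [0.5048, -0.2875, 0.1454]
orientation: [1.0, 0.001, -0.0, -0.0]
contact_force: [0.2, 0.5, -0.9]
opening: 0.58
grip_force: 30.0
t 22.73 tcp [ 0.5048 -0.2875  0.1454] yaw 0.08 j7 -1.21 units [-0.003  0.038  2.536] open 0.58 tilt 0.03 turn 0.01
```

```bash
python3 -m pendant '[[0,0.02,0.8,0,0,0,1],[0,0,0.7,0,0,0,1],[0,0,0.5,0,0,0,1],[0,0,0.4,0,0,0,1],[0,0,0.12,0,0,0,1],[0,0,0,0,0,0,1],[0,0,0,0,0,0,1]]'
python3 -c "
from h import *;go(.5047,-.2890,.0435,0)"
```

```text
t: 23.6
tool_pos: [0.505, -0.2897, 0.0454]
orientation: [1.0, -0.0, 0.0, 0.0]
contact_force: [-0.1, -0.0, -1.3]
opening: 0.587
grip_force: 30.0
t 23.6 tcp [ 0.505  -0.2897  0.0454] yaw -0.0 j7 -1.23 units [-0.008 -0.017  0.047] open 0.587 tilt 0.06 turn -0.0
```

```bash
python3 -m pendant '[[0,0,0.03,0,0,0,0.3],[0,0,0,0,0,0,0.3],[0,0,0,0,0,0,0.3],[0,0,0,0,0,0,0.3],[0,0,-1,0,0,0,0.3],[0,0,-1,0,0,0,0.3],[0,0,-1,0,0,0,0],[0,0,-1,0,0,0,0],[0,0,-0.4,0,0,0,0]]'
python3 -m pendant '[[-0.115,-0.95,0,0,0,0,0],[-0.115,-0.95,0,0,0,0,0],[-0.115,-0.95,0,0,0,0,0],[-0.115,-0.95,0,0,0,0,0],[-0.115,-0.95,0,0,0,0,0],[-0.115,-0.95,0,0,0,0,0],[-0.115,-0.95,0,0,0,0,0],[-0.115,-0.95,0,0,0,0,0],[-0.115,-0.95,0,0,0,0,0],[-0.115,-0.95,0,0,0,0,0],[-0.115,-0.95,0,0,0,0,0],[-0.115,-0.95,0,0,0,0,0],[-0.115,-0.95,0,0,0,0,0],[-0.115,-0.95,0,0,0,0,0],[0,0,0,0,0,0,0],[0,0,0,0,0,0,0]]'
python3 - <<'E'
from h import *
from station import r
go(.4405,.242,.138,0)
a=r.capture("top")[125:255,195:395];w=r.capture("wrist");s=r.capture("scene")
cv2.imwrite("raw_wrist.png",w)
a=cv2.resize(a,(400,260));s=cv2.resize(s[120:280,150:360],(400,305))
o=np.zeros((565,800,3),np.uint8);o[:260,:400]=a;o[260:565,:400]=s;o[:384,400:]=w[:,56:456];cv2.imwrite("pics/chk.png",o)
E
```

```text
t: 24.72
tool_pos: [0.5053, -0.2899, 0.2219]
orientation: [1.0, -0.0, 0.001, 0.001]
contact_force: [-0.3, 0.3, -0.1]
opening: 0.979
grip_force: 0.0
t: 26.72
tool_pos: [0.4401, 0.2418, 0.2189]
orientation: [1.0, -0.0, -0.0, 0.0]
contact_force: [0.3, -0.1, -0.2]
opening: 0.998
grip_force: 0.0
t 26.73 tcp [0.4401 0.2418 0.2189] yaw -0.01 j7 -2.3 units [ 0.013 -0.006  2.022] open 0.998 tilt 0.06 turn -0.0
```

View pics/chk.png

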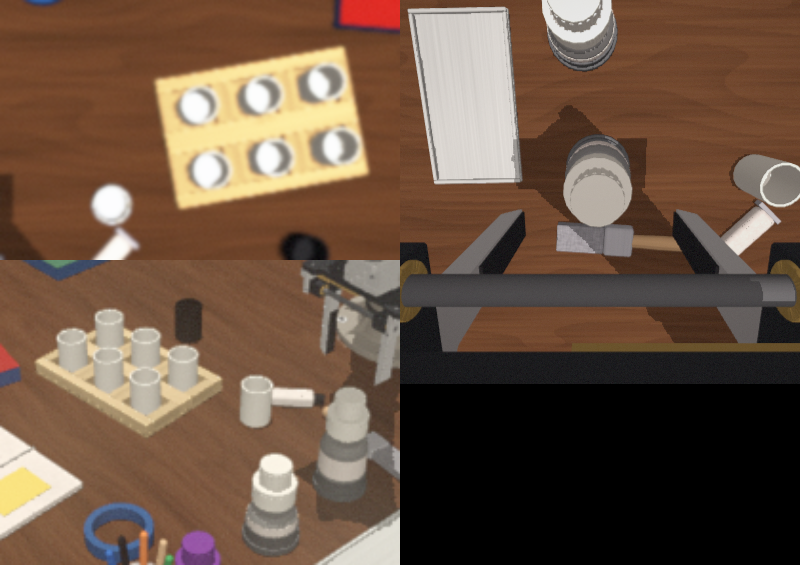

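All six pockets now hold upright cups. In the wrist view the tall cap's grip is centred near raw (254,199), below the gripper.

```bash
python3 - <<'E'
from h import *
from station import r
c=r.calibration("wrist");print(at(c,254,199,.167),at(c,255,12,.132)); w=cv2.imread("raw_wrist.png")
cv2.imwrite("pics/cap.png",cv2.resize(w[130:240,190:320],None,fx=5,fy=5))
for n,x,y,z in [("t",.4405,.242,.167)]:
    q=proj(c,[x,y,z]);print(q)
E
```

```text
[0.44027357 0.24169066 0.167     ] [0.58567205 0.24070265 0.132     ]
(np.float64(253.61342041914648), np.float64(198.72896716417355))
```

View pics/cap.png

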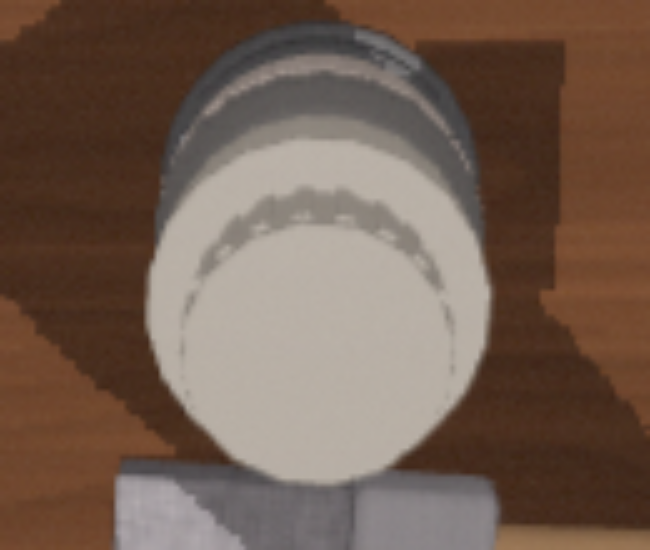

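The grip circle is centred at crop (319,354), raw (253.8,200.8), within 2 mm of the TCP axis.

```bash
python3 -m pendant '[[-0.01,0,0.7,0,0,0,0],[0,0,0.7,0,0,0,0],[0,0,0.4,0,0,0,0],[0,0,0.15,0,0,0,0],[0,0,0,0,0,0,0],[0,0,0,0,0,0,1],[0,0,0,0,0,0,1],[0,0,0,0,0,0,1],[0,0,0,0,0,0,1],[0,0,0,0,0,0,1],[0,0,0,0,0,0,1]]'
python3 -c "
from h import *;go(.4395,.242,.130,80)"
```

```text
t: 28.25
tool_pos: [0.4398, 0.2425, 0.1415]
orientation: [1.0, -0.0, -0.0, -0.0]
contact_force: [0.1, -0.3, -0.4]
opening: 0.463
grip_force: 30.0
t 28.25 tcp [0.4398 0.2425 0.1415] yaw -0.0 j7 -2.36 units [-0.008  0.012  0.289] open 0.463 tilt 0.0 turn -9.31
```

```bash
python3 -m pendant '[[0,0,0.1,0,0,0,1],[0,0,0.09,0,0,0,1],[0,0,0,0,0,0,1],[0,0,0,0,0,0,1]]'
```

```text
t: 28.75
tool_pos: [0.4399, 0.2425, 0.1343]
orientation: [1.0, -0.0, 0.0, 0.0]
contact_force: [-2.1, -2.3, 10.9]
opening: 0.462
grip_force: 30.0
```

```bash
python3 -m pendant '[[0,0,0,0,0,-0.8,1],[0,0,0,0,0,-0.9,1],[0,0,0,0,0,-0.9,1],[0,0,0,0,0,-0.9,1],[0,0,0,0,0,-0.9,1],[0,0,0,0,0,-0.9,1],[0,0,0,0,0,-0.9,1],[0,0,0,0,0,-0.9,1],[0,0,0,0,0,-0.9,1],[0,0,0,0,0,-0.9,1],[0,0,0,0,0,0,1],[0,0,0,0,0,0,1]]'
python3 -c "
from h import *;go(.4395,.242,.134,78)
from station import r;print(r.get_obs()['torque'])"
```

```text
t: 30.25
tool_pos: [0.4405, 0.2431, 0.1345]
orientation: [0.785, 0.619, 0.001, 0.0]
contact_force: [-0.1, 0.3, 9.9]
opening: 0.457
grip_force: 30.0
t 30.25 tcp [0.4405 0.2431 0.1345] yaw 76.48 j7 -1.13 units [-0.032 -0.018  0.014] open 0.457 tilt 0.1 turn -0.18
[-0.0259514   0.01663011  0.05011938]
```

```bash
python3 -m pendant '[[0,0,0,0,0,-0.2,1],[0,0,-0.3,0,0,0,1],[0,0,-0.4,0,0,0,1],[0,0,-0.5,0,0,0,1],[0,0,0,0,0,0,1]]'
python3 - <<'E'
from h import *
from station import r
go(.4725,.4025,.05,90)
print(proj(r.calibration("scene"),[.44,.242,.15])); s=r.capture("scene")
cv2.imwrite("pics/s5.png",cv2.resize(s[120:280,250:410],None,fx=3,fy=3))
E
```

```text
t: 30.88
tool_pos: [0.4405, 0.2428, 0.1833]
orientation: [0.776, 0.631, 0.001, 0.0]
contact_force: [-0.1, -0.5, -0.4]
opening: 0.459
grip_force: 30.0
t 30.88 tcp [0.4405 0.2428 0.1833] yaw 78.18 j7 -1.04 units [ 4.068 -0.041  3.338] open 0.459 tilt 0.14 turn -1.38
(np.float64(332.3195498149304), np.float64(196.32005097541222))
```

View pics/s5.png

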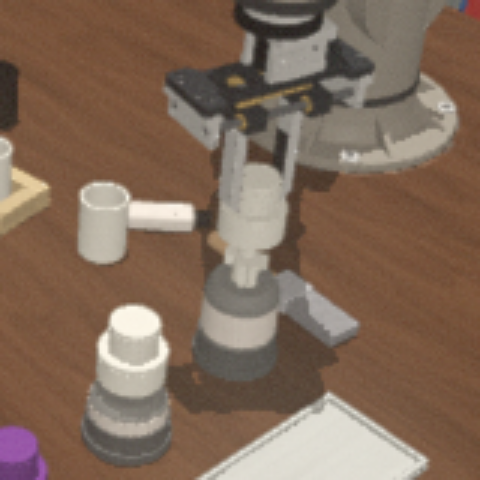

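The cap is off, held upright at crop (252,205), with the neck bare below at (245,265).

```bash
python3 -m pendant '[[0,0,-0.3,0,0,0,1],[0.82,-0.01,0,0,0,0,1],[0.82,-0.01,0,0,0,0,1],[0.82,-0.01,0,0,0,0,1],[0.82,-0.01,0,0,0,0,1],[0.79,0,0,0,0,0,1],[0,0,0.9,0,0,0,1],[0,0,0.9,0,0,0,1],[0,0,0.8,0,0,0,1],[0,0,0.6,0,0,0,1],[0,0,0.3,0,0,0,1],[0,0,0,0,0,0,1]]'
python3 -c "
from h import *;go(.4725,.4025,.0415,78)"
```

```text
t: 32.42
tool_pos: [0.4713, 0.4021, 0.0536]
orientation: [0.776, 0.631, -0.001, -0.0]
contact_force: [0.4, 0.3, -0.4]
opening: 0.464
grip_force: 30.0
t 32.42 tcp [0.4713 0.4021 0.0536] yaw 78.21 j7 -1.42 units [0.017 0.028 0.303] open 0.464 tilt 0.06 turn 0.02
```

```bash
python3 -m pendant '[[0,0,0.15,0,0,0,1],[0,0,0.1,0,0,0,1],[0,0,0.04,0,0,0,1],[0,0,0,0,0,0,1]]'
```

```text
t: 32.92
tool_pos: [0.4715, 0.4022, 0.0424]
orientation: [0.776, 0.631, 0.0, -0.0]
contact_force: [0.2, 0.5, -0.4]
opening: 0.461
grip_force: 30.0
```

```bash
python3 -m pendant '[[0,0,0.05,0,0,0,1],[0,0,0.05,0,0,0,1],[0,0,0,0,0,0,1]]'
```

```text
t: 33.3
tool_pos: [0.4716, 0.4023, 0.0386]
orientation: [0.776, 0.631, 0.0, 0.0]
contact_force: [-0.1, -2.7, 4.8]
opening: 0.46
grip_force: 30.0
```

```bash
python3 -m pendant '[[0,0,0,0,0,0,0.35],[0,0,0,0,0,0,0.35],[0,0,0,0,0,0,0.35],[0,0,0,0,0,0,0.35],[0,0,-0.6,0,0,0,0.35],[0,0,-1,0,0,0,0.35],[0,0,-1,0,0,0,0],[0,0,-1,0,0,0,0],[0,0,-0.1,0,0,0,0]]'
python3 -m pendant '[[0,0,0,0,0,0.91,0],[0,0,0,0,0,0.91,0],[0,0,0,0,0,0.91,0],[0,0,0,0,0,0.91,0],[0,0,0,0,0,0.91,0],[0,0,0,0,0,0.91,0],[0,0,0,0,0,0.91,0],[0,0,0,0,0,0.91,0],[0,0,0,0,0,0.91,0],[0,0,0,0,0,0.91,0],[0.79,0.89,0,0,0,0,0],[0.79,0.89,0,0,0,0,0],[0.79,0.89,0,0,0,0,0],[0.79,0.89,0,0,0,0,0],[0,0,0,0,0,0,0],[0,0,0,0,0,0,0]]'
python3 - <<'E'
from h import *
from station import r
go(.599,.260,.1065,0)
c=r.calibration("wrist");w=r.capture("wrist");q=proj(c,[.599,.26,.132]);print(q,c)
cv2.imwrite("pics/w6.png",cv2.resize(w,(800,600)));cv2.imwrite("raw_wrist.png",w)
E
```

```text
t: 34.42
tool_pos: [0.4723, 0.4035, 0.1909]
orientation: [0.776, 0.631, 0.003, 0.0]
contact_force: [0.4, 0.9, -1.2]
opening: 0.933
grip_force: 0.0
t: 36.42
tool_pos: [0.5973, 0.2603, 0.1865]
orientation: [1.0, 0.0, -0.0, -0.0]
contact_force: [-0.5, 0.5, 0.4]
opening: 0.996
grip_force: 0.0
t 36.42 tcp [0.5973 0.2603 0.1865] yaw 0.01 j7 -2.25 units [0.043 0.008 2.001] open 0.996 tilt 0.04 turn 0.0
(np.float64(254.74492016867117), np.float64(196.06356306437323)) {'vertical_fov': 65.39990836311803, 'cx': 254.62348371614755, 'cy': 185.70099503397694, 'origin': array([0.66455594, 0.25982111, 0.36447198]), 'attitude': array([ 0.7022039 , -0.70182039, -0.08516746,  0.08428718])}
```

View pics/w6.png

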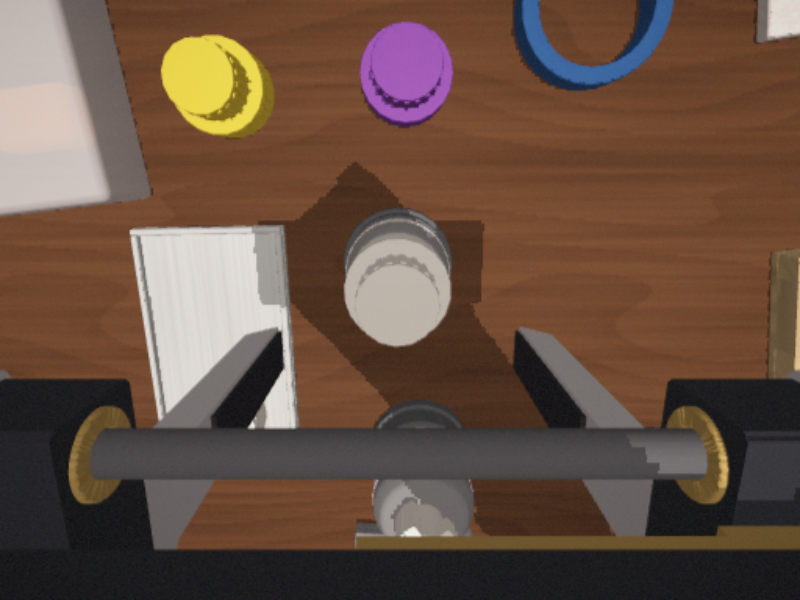

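The short cap's grip is centred at (397,304), raw (253.8,194.2), which gives (0.600, 0.2605). The purple and yellow look-alikes at (406,65) and (205,80) are left alone.

```bash
python3 -m pendant '[[0.06,0,0.7,0,0,0,0],[0,0,0.7,0,0,0,0],[0,0,0.4,0,0,0,0],[0,0,0.15,0,0,0,0],[0,0,0,0,0,0,0],[0,0,0,0,0,0,1],[0,0,0,0,0,0,1],[0,0,0,0,0,0,1],[0,0,0,0,0,0,1],[0,0,0,0,0,0,1],[0,0,0,0,0,0,1]]'
python3 -m pendant '[[0,0,0.1,0,0,0,1],[0,0,0.09,0,0,0,1],[0,0,0,0,0,0,1],[0,0,0,0,0,0,1]]'
```

```text
t: 37.85
tool_pos: [0.6003, 0.2598, 0.1084]
orientation: [1.0, 0.0, 0.0, -0.0]
contact_force: [-0.1, -0.4, 1.3]
opening: 0.465
grip_force: 30.0
t: 38.35
tool_pos: [0.6005, 0.2599, 0.1013]
orientation: [1.0, -0.0, 0.0, -0.0]
contact_force: [-2.8, -2.2, 10.4]
opening: 0.464
grip_force: 30.0
```

```bash
python3 -m pendant '[[0,0,0.01,0,0,-0.8,1],[0,0,0,0,0,-0.9,1],[0,0,0,0,0,-0.9,1],[0,0,0,0,0,-0.9,1],[0,0,0,0,0,-0.9,1],[0,0,0,0,0,-0.9,1],[0,0,0,0,0,-0.9,1],[0,0,0,0,0,-0.9,1],[0,0,0,0,0,-0.9,1],[0,0,0,0,0,-0.9,1],[0,0,0,0,0,-0.2,1],[0,0,0,0,0,0,1],[0,0,0,0,0,0,1]]'
python3 -m pendant '[[0,0,-0.3,0,0,0,1],[0,0,-0.4,0,0,0,1],[0,0,-0.5,0,0,0,1],[0,0,-0.3,0,0,0,1],[0,0,0,0,0,0,1]]'
python3 - <<'E'
from h import *
from station import r
go(.574,.4055,.039,78)
s=r.capture("scene")
cv2.imwrite("pics/s7.png",cv2.resize(s[120:310,230:420],None,fx=3,fy=3))
E
```

```text
t: 39.98
tool_pos: [0.6012, 0.2603, 0.1013]
orientation: [0.776, 0.631, 0.001, 0.0]
contact_force: [0.9, -0.7, 10.3]
opening: 0.462
grip_force: 30.0
t: 40.6
tool_pos: [0.6008, 0.26, 0.1615]
orientation: [0.776, 0.631, 0.001, 0.0]
contact_force: [-0.1, -0.5, -1.4]
opening: 0.464
grip_force: 30.0
t 40.6 tcp [0.6008 0.26   0.1615] yaw 78.19 j7 -1.04 units [ 3.422 -1.405  3.064] open 0.464 tilt 0.1 turn 0.02
```

View pics/s7.png

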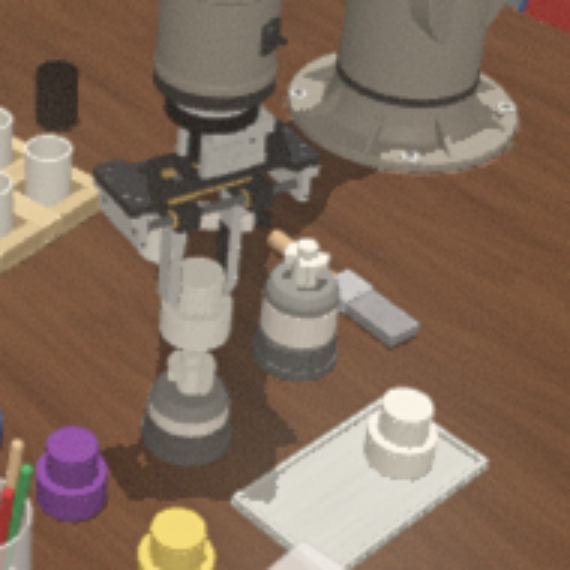

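The second cap is off and held at crop (195,300). The first cap stands grip up in the tray at (403,432).

```bash
python3 -m pendant '[[0.86,-0.35,0,0,0,0,1],[0.86,-0.35,0,0,0,0,1],[0.86,-0.35,0,0,0,0,1],[0.84,-0.35,0,0,0,0,1],[0,0,0,0,0,0,1],[0,0,0.8,0,0,0,1],[0,0,0.8,0,0,0,1],[0,0,0.7,0,0,0,1],[0,0,0.4,0,0,0,1],[0,0,0.2,0,0,0,1],[0,0,0,0,0,0,1],[0,0,0,0,0,0,1]]'
python3 -m pendant '[[0,0,0.05,0,0,0,1],[0,0,0.05,0,0,0,1],[0,0,0,0,0,0,1]]'
```

```text
t: 42.15
tool_pos: [0.5739, 0.4055, 0.0453]
orientation: [0.776, 0.631, 0.001, 0.0]
contact_force: [0.9, -0.0, -0.2]
opening: 0.464
grip_force: 30.0
t: 42.52
tool_pos: [0.5736, 0.4052, 0.0404]
orientation: [0.776, 0.631, 0.0, 0.0]
contact_force: [0.0, 0.1, 0.1]
opening: 0.465
grip_force: 30.0
```

```bash
python3 -m pendant '[[0,0,0.04,0,0,0,1],[0,0,0,0,0,0,1]]'
python3 -m pendant '[[0,0,0,0,0,0,0.35],[0,0,0,0,0,0,0.35],[0,0,0,0,0,0,0.35],[0,0,0,0,0,0,0.35],[0,0,-0.6,0,0,0,0.35],[0,0,-1,0,0,0,0.35],[0,0,-1,0,0,0,0.35],[0,0,-1,0,0,0,0.35],[0,0,-1,0,0,0,0.35],[0.9,0,0,0,0,0,0.35],[0.9,0,0,0,0,0,0.35],[0.9,0,0,0,0,0,0.35],[0,0,0,0,0,0,0.35],[0,0,0,0,0,0,0.35]]'
python3 - <<'E'
from h import *
from station import r
a=r.capture("top")[60:290,100:400];s=r.capture("scene")[110:340,150:450]
cv2.imwrite("pics/end.png",cv2.resize(np.hstack([a,s]),(800,307)))
E
```

```text
t: 42.78
tool_pos: [0.5736, 0.4053, 0.0403]
orientation: [0.776, 0.631, 0.0, 0.0]
contact_force: [-6.4, -5.1, 20.3]
opening: 0.464
grip_force: 30.0
t: 44.52
tool_pos: [0.5955, 0.5106, 0.2238]
orientation: [0.776, 0.631, 0.0, -0.0]
contact_force: [0.2, -0.7, -0.3]
opening: 0.653
grip_force: 0.0
```

View pics/end.png

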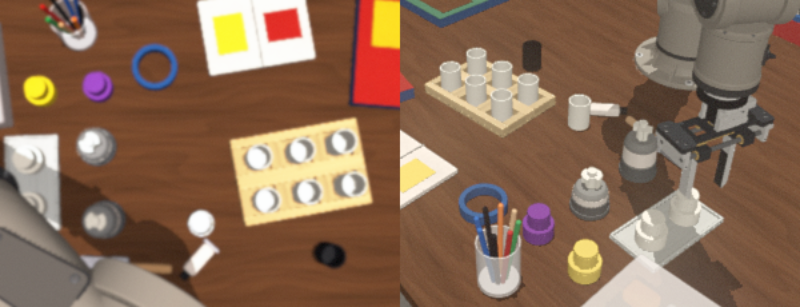

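The final view shows six cups in the rack, both bottles bare, both caps grip up in the tray at (650,230) and (686,207), and the gripper clear. I am handing in.

```bash
python3 -c "
from station import r;print(r.finish_job())"
```

```text
the job is handed in; nothing more can be done
None
```

The job is handed in: all six rack pockets hold a cup, both bottles were opened after that, and both caps stand grip up in the tray, with the brush untouched.

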